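Try the lid of the specimen dry box, free its catch if needed, and hold it open

ROBOT

A 6-joint arm with a two-finger parallel gripper is mounted at the origin on a cart in front of the work surface, level with it; the furniture and walls round the work are solid. World frame = base frame: x ahead of the robot, y to its left, z up, the work surface at z = 0. Lengths are in m, angles in degrees, forces in N, time in s.
With the tool pointing down it reaches from about 0.375 to 0.9 m from the base axis. Payload 3.1 kg.
Tool frame: the origin (TCP) lies midway between the tips of the shut fingers; the grasp point (between the pads) lies 19 mm behind it; z points along the fingers, y is the direction in which the jaws open and shut (so a half turn about z gives the same grasp; the last joint's range is limited). The gripper opens to 85 mm and grips with 20 to 120 N. Pads are 22 mm wide; open, the fingers measure 114 mm over their backs; the gripper's body (76 mm by 85 mm) begins 54 mm behind the grasp point. The pads swing forward as they close: fully open they stand 13 mm farther back than shut.
Start: joints at [-80.243, 30.224, 82.088, -0, 67.689, -10.227], TCP at [0.214, -0.587, 0.231] pointing down, gripper open.
Joint ranges: [-176.69, 176.69], [-43.24, 126.21], [12.49, 139.97], [-82, 262], [0, 151.66], [-163.58, 163.58]. Speed limits (degrees/s): [159.86, 159.86, 180, 180, 180, 180].

INTERFACE

Orientations are given as [roll, pitch, yaw] about the fixed x, y, z axes, in that order (R = Rz(yaw) Ry(pitch) Rx(roll)).
In Python, from plant import env, capture gives the robot as it stands. The module is installed in compiled form; this text tells all that it offers.
- The arm moves only by the tool apply_moves, never from a script. Its arguments are lists of equal length, an entry for each row: "jaw": the closure, from 0 (fully open) to 1 (shut); "travel": the shift along the tool's x, y, z scaled (see below), a list of three; "yaw": the turn about the tool's z scaled (see below). In form: {"jaw": [jaw, ...], "travel": [[x, y, z], ...], "yaw": [yaw, ...]}. A call has 1 to 8 rows; each row shifts and turns the commanded pose from where the row before left it, along the tool's axes as they then stand; what a row does not reach is not made up. The controller multiplies each number of a shift by 0.02 m and each number of a turn by 0.12 rad. A row lasts 1/12 s, in which the tool goes at most 41.7 mm and 7.16 degrees, less where a joint would pass 70% of its speed; a pose out of reach is approached as far as the arm can. A call with a number of a shift or a turn outside -1 to 1 is refused whole. A call with a gripper value outside its range is refused whole. The fingers move at their own pace and stop on an object; "grip_force" is the grip in N (left out, the last holds). Time passes only in rows, so rows that do not move let the fingers close. It gives the time, the measured TCP pose, the force and the opening at its end, in the units of the state.
- env.read_state(): the state, without advancing time (a new reading comes with each control period).
- capture(name): name is "scene" or "side" or "wrist"; returns a dict with "image" (480x640x3 uint8, red, green, blue), "z_map" (480x640 float32, m along the optical axis (not along the pixel's ray), 0 where there is no reading), "K" (3x3 intrinsics, pixels), "k1" (the pictures are not rectified: a ray, as slopes to the right and down, at radius r is drawn at 1 + k1 r^2 times it, then the intrinsics apply), "R" (3x3) and "t" (3): a world point X has camera coordinates R X + t. Camera axes: x right, y down, z forward; pixel columns grow to the right and rows downward; lengths in m; the calibration is good to about 2 mm. A picture is of the moment at which its call begins.
- env.sign_off(): hands the job in, once; it reports no verdict.
The state is a dict: "clock": time; "joints": joint angles; "qd": joint speeds; "effort": joint torques, N m; "eef_pos": TCP position; "orientation": TCP orientation; "wrist_force": force on the tool from outside, world axes, zero at the start; "ft_torque": the same for the moment, N m; "finger_gap": finger opening in m.
Only numpy, scipy, OpenCV 4.12 (cv2) and the standard library are available. Lean on these libraries where they do the work, as an engineer would, in place of code of your own. Each camera call takes 0.05 s, during which the arm holds its last target.

TASK

I need both hands to take specimens out of the dry-storage box, so please hold its lid open for me. Its catch sits hidden under the knob and may or may not be caught: first give the lid a light tug upwards by the knob to find out, without wrenching it; if it is caught, turn the knob anticlockwise (seen from above) to free it. Then raise the lid by the knob to about halfway and finish while still holding the knob there - the lid has no stay and falls shut if let go - and leave the things around the box where they are.

Things in the scene. Friction and masses are not known exactly. Their poses are not given: they have to be found in the camera images.
- storage_box: grey dry-storage box, 200 mm deep (its x, front at -x), 240 mm wide (its y), 70 mm high, fixed to the bench, with specimens in a rack inside. On it lies an aluminium-framed lid with a clear window; the lid's top is 82 mm above the bench. Origin: centre of the underside; x points to the rear, where the hinge is; z up
- box_lid (a joint): the lid's hinge angle in rad: 0 shut, grows as the front edge rises, end stop at 1.5 (never past upright; 0.75 is halfway). Lid and knob weigh 0.4 kg and fall shut; 2 to 3 N at the knob carries them (a firm pinch that resists tilting adds up to 6 N). Caught, the lid rises only 1 to 3 mm at the knob under a light tug of 5 to 10 N, then resists firmly (about 5 N more per mm); free, it just rises
- lid_hinge (a point): point on the hinge axis, at the middle of the lid's rear edge, 72 mm above the bench; the axis runs along the box's y
- knob_grip (a point): point on the knob's axis, 24 mm above the lid's top (106 mm above the bench when shut); moves with the lid: 171 mm in front of the hinge axis, 34 mm above it. The knob is black, round and upright, 26 mm in diameter (31 mm at its foot), 37 mm tall, mid front of the lid, 68 mm in front of the box's centre. Pinched along the box's y it can tilt between the fingers as the lid rises
- knob_flank (a point): point on the knob's round side, 13 mm from its axis, level with knob_grip; goes round with the knob; no mark to be seen there. The knob turns about its axis, stiffly (0.04 N m), within 90 degrees between two stops, and stays where left. Clockwise stop: fully caught. Free within about 45 degrees of the anticlockwise stop; so 50 degrees anticlockwise frees it from anywhere and more does no harm
- loupe: black stand loupe, 37 mm in diameter, 34 mm tall, standing in front of the box, left of the knob; origin at the centre of its underside; leave it alone
- spare_mount: dark red resin-mounted specimen, a disc 30 mm in diameter, 21 mm tall, left of the box; origin at the centre of its underside; leave it alone
- tweezers: steel tweezers 113 mm long, 8 mm high, lying in front of the box; origin at the centre of the underside, y along them; leave them alone

How it is judged:
By the outcome, as a careful person would: the job done as asked, in the order asked, and still so for the second after the job is handed in, while the arm keeps its last pose, push and grip.
It also fails if it takes over 46 s, if anything falls off the work surface, if the arm or the gripper's body presses on something with over 40 N, if the wrist force passes 120 N, or if a joint passes its speed limit or range.

## Working session

There is one attempt and no reset: what is moved stays moved. The work goes in short steps, Python scripts to look and compute and a tool call to move; the robot and the scene stay as the last step left them, time stands still between calls to the robot, and variables do not carry over. Pictures are saved under pics/ and viewed, and the job is handed in when it is done.

Besides the shell and the picture viewer there is one more tool, called after "Call:" as a command line: name --pt "numbers of a row" for each row, then --argument value for the rest. apply_moves: Moves the arm, as the interface text tells. Shifts and turns lie within -1 to 1; 1 stands for 0.02 m of shift or 0.12 rad of turn. Its arguments: {"type":"object","properties":{"jaw":{"type":"array","items":{"type":"number"}},"travel":{"type":"array","items":{"type":"array","items":{"type":"number"}}},"yaw":{"type":"array","items":{"type":"number"}},"grip_force":{"type":"number"}},"required":["jaw","travel","yaw"]}

```bash
mkdir -p pics
cat > h.py <<'E'
import numpy as np, cv2
from plant import env, capture
def save(c,n): cv2.imwrite('pics/'+n+'.png',cv2.cvtColor(c['image'],cv2.COLOR_RGB2BGR))
E
python3 - <<'E'
from h import *
import pickle
d={}
for n in ['scene','side','wrist']:
    c=capture(n); save(c,n+'0'); d[n]=c; print(n,c['K'].tolist(),c['k1'],c['R'].round(3).tolist(),c['t'])
pickle.dump(d,open('d0.pkl','wb'))
print(env.read_state())
E
```

```text
scene [[487.3514187865301, 0.0, 326.002140425105], [0.0, 487.3514187865301, 242.0573216589304], [0.0, 0.0, 1.0]] -0.04355103556695378 [[0.7, -0.714, 0.02], [-0.349, -0.367, -0.862], [0.623, 0.597, -0.506]] [-0.34808765  0.26580585  0.54391809]
side [[467.54647770326227, 0.0, 323.6875594103386], [0.0, 467.54647770326227, 237.3080495598807], [0.0, 0.0, 1.0]] -0.024818393805106663 [[-0.996, -0.083, -0.014], [-0.026, 0.464, -0.886], [0.081, -0.882, -0.464]] [0.54784877 0.09806507 0.85770158]
wrist [[422.6091903362607, 0.0, 314.5046224642519], [0.0, 422.6091903362607, 236.22010303697292], [0.0, 0.0, 1.0]] -0.009297026609299375 [[0.342, -0.94, -0.002], [-0.903, -0.329, 0.277], [-0.261, -0.092, -0.961]] [-0.62309493 -0.03658081  0.37876291]
{'clock': 0.15, 'joints': array([-8.02400675e+01,  3.02658836e+01,  8.21410105e+01,  4.57156869e-04,
        6.76896407e+01, -1.02256806e+01]), 'qd': array([ 0.03394647, -0.2124697 , -0.32003442,  0.05808638,  0.07436137,
       -0.03997183]), 'effort': array([ 4.45973374e-04, -4.42742908e+01, -1.78276026e+01, -2.35407633e-04,
        5.62486297e-03, -8.32948473e-06]), 'eef_pos': array([ 0.21356484, -0.58678301,  0.23055925]), 'orientation': array([-1.79905074e+02, -1.75533287e-02,  1.99854246e+01]), 'wrist_force': array([-0.01186912, -0.3106125 ,  0.37511416]), 'ft_torque': array([ 0.00122877, -0.00200341,  0.03433921]), 'finger_gap': 0.08515894935832748}
```

View pics/scene0.png

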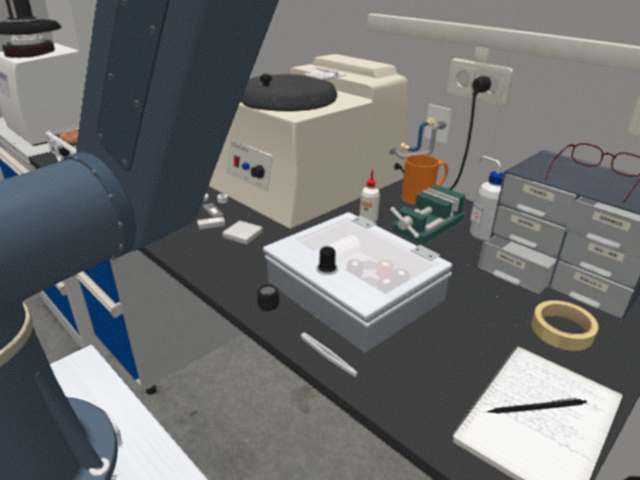

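View pics/side0.png

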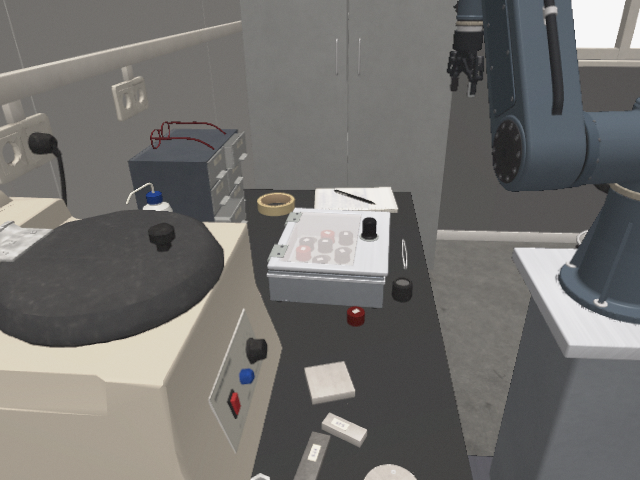

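View pics/wrist0.png

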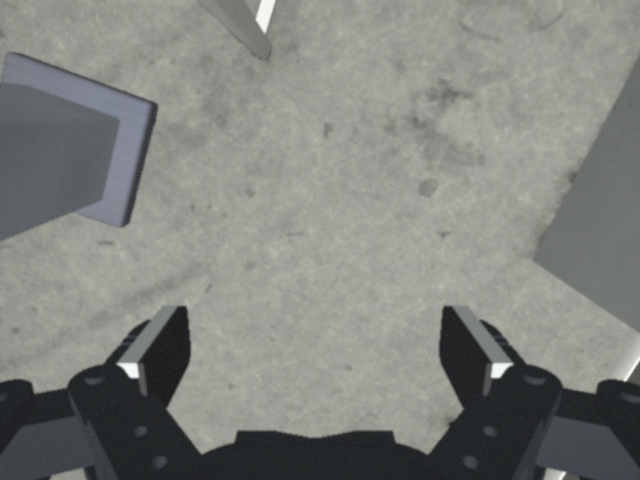

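The scene view shows the knob at about (327,259) and lid corners near (265,256), (347,216), (451,268) and (365,322). The side view shows the knob at (369,228), the loupe at (402,289) and the red mount at (356,316). Next I'll measure these.

```bash
cat >> h.py <<'E'
def ray(c,u,v):
    K=c['K'];k=c['k1']
    d=np.array([(u-K[0,2])/K[0,0],(v-K[1,2])/K[1,1]]);s=d.copy()
    for _ in range(20): s=d/(1+k*(s@s))
    R=c['R'];return -R.T@c['t'], R.T@np.array([s[0],s[1],1.])
def onz(c,u,v,z):
    o,r=ray(c,u,v);return o+r*(z-o[2])/r[2]
def tri(a,b):
    (o,r),(p,q)=a,b
    A=np.stack([r,-q],1);x=np.linalg.lstsq(A,p-o,rcond=None)[0]
    m1=o+r*x[0];m2=p+q*x[1];return (m1+m2)/2,np.linalg.norm(m1-m2)
def proj(c,X):
    x=c['R']@X+c['t'];s=x[:2]/x[2];s=s*(1+c['k1']*(s@s));return c['K'][:2,:2]@s+c['K'][:2,2]
E
python3 - <<'E'
from h import *
import pickle
d=pickle.load(open('d0.pkl','rb'))
def blob(c,x0,y0,x1,y1,th=60):
    g=c['image'][y0:y1,x0:x1].max(2);n,l,s,ce=cv2.connectedComponentsWithStats((g<th).astype(np.uint8))
    i=1+np.argmax(s[1:,4]);print(s[i]+[x0,y0,0,0,0],ce[i]+[x0,y0]);return s[i]+[x0,y0,0,0,0],ce[i]+[x0,y0]
S,D=d['scene'],d['side']
a,ca=blob(S,310,240,345,278);b,cb=blob(D,352,210,388,245)
print('knob centroid',tri(ray(S,*ca),ray(D,*cb)))
for n,c,x in(('scene',S,ca),('side',D,cb)): print(n,[onz(c,*x,z).round(4) for z in (.1,.106)])
# lid corners: bright lid mask
for n,c,box in(('scene',S,(240,200,470,360)),('side',D,(250,190,410,310))):
    x0,y0,x1,y1=box
    im=cv2.resize(c['image'][y0:y1,x0:x1],None,fx=3,fy=3,interpolation=cv2.INTER_CUBIC)
    cv2.imwrite(f'pics/{n}crop.png',im[:,:,::-1])
a2,l=blob(S,250,280,285,315,50); 
for u,v in((265,256),(347,216),(451,268),(365,322)): print(onz(S,u,v,.082).round(4))
E
```

```text
[319 248  16  24 310] [326.86774194 259.6516129 ]
[362 218  15  21 262] [369.01526718 228.2480916 ]
knob centroid (array([ 0.46572617, -0.02994408,  0.10045867]), np.float64(2.0950181388058573e-05))
scene [array([ 0.4662, -0.0294,  0.1   ]), array([ 0.4594, -0.036 ,  0.106 ])]
side [array([ 0.4657, -0.0309,  0.1   ]), array([ 0.4659, -0.0189,  0.106 ])]
[257 290  22  22 344] [267.90988372 301.12790698]
[0.4208 0.0687 0.082 ]
[0.6263 0.0725 0.082 ]
[ 0.6137 -0.1665  0.082 ]
[ 0.4109 -0.1569  0.082 ]
```

View pics/scenecrop.png

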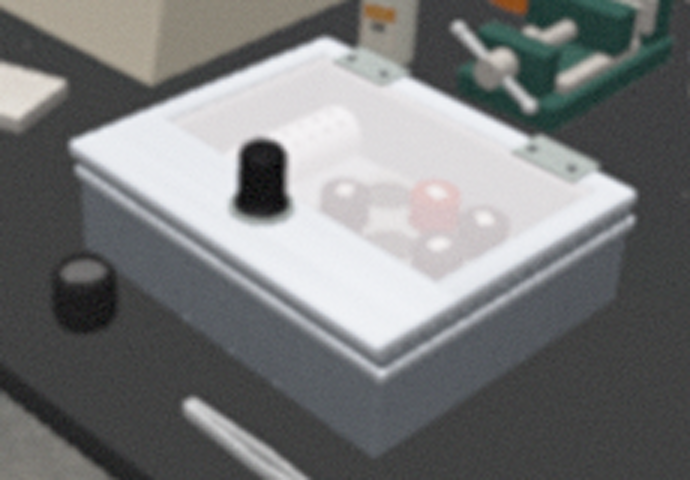

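View pics/sidecrop.png

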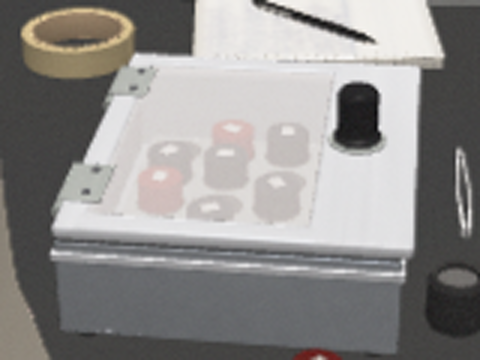

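Run:
```python
from h import *
import pickle
d=pickle.load(open('d0.pkl','rb'))
S,D=d['scene'],d['side']
A=[(72,147),(325,40),(634,193),(380,350)]
B=[(412,250),(55,232),(135,55),(420,66)]
for n,c,P,o,k in(('scene',S,A,(240,200),3),('side',D,B,(250,190),3)):
    X=np.array([onz(c,u/k+o[0],v/k+o[1],.082) for u,v in P]);print(n,X[:,:2].round(4).tolist(),X.mean(0).round(4))
    e=[X[1]-X[0],X[2]-X[3],X[0]-X[3],X[1]-X[2]]
    for i,v in enumerate(e):
        print(round(np.degrees(np.arctan2(v[1],v[0]))-(90 if i>1 else 0),2),np.linalg.norm(v).round(4))
for a,c,s in(((267.9,301.1),S,'loupe'),((402,289),D,'loupe'),((356,316),D,'mount')): print(s,onz(c,*a,.017 if s=='loupe' else .01).round(3))
print('tw',onz(S,303,336,.008).round(3),onz(S,355,373,.008).round(3),onz(D,404,240,.008),onz(D,405,268,.008))
```

```text
scene [[0.4338, 0.0872], [0.6366, 0.0783], [0.6237, -0.1609], [0.4213, -0.1511]] [ 0.5288 -0.0366  0.082 ]
-2.51 0.203
-2.78 0.2026
-2.98 0.2386
-3.09 0.2396
side [[0.4354, 0.0975], [0.6351, 0.0905], [0.6235, -0.1542], [0.421, -0.1459]] [ 0.5287 -0.028   0.082 ]
-2.0 0.1998
-2.35 0.2027
-3.39 0.2437
-2.71 0.2449
loupe [0.399 0.039 0.017]
loupe [0.404 0.045 0.017]
mount [0.485 0.12  0.01 ]
tw [ 0.388 -0.057  0.008] [ 0.387 -0.165  0.008] [ 0.38595657 -0.16166814  0.008     ] [ 0.39196975 -0.0432382   0.008     ]
```

Box yaw is about -2.8°, with its centre near (0.529,-0.034). The knob axis is near (0.465,-0.030) from triangulation, and (0.461,-0.031) from the box geometry, so they agree to about 4 mm. I'll move above it now and check with the wrist camera.

Call:
apply_moves --jaw '[0,0,0,0,0,0,0,0]' --pt "0.97 -1 0" --pt "0.97 -1 0" --pt "0.97 -1 0" --pt "0.97 -1 0" --pt "0.97 -1 0" --pt "0.97 -1 0" --pt "0.97 -1 0" --pt "0.97 -1 0" --yaw '[0,0,0,0,0,0,0,0]' --grip_force 40

```text
clock: 0.82
eef_pos: [0.3051, -0.3825, 0.2311]
orientation: [-180.0, -0.0, 20.0]
wrist_force: [0.7, 0.7, 0.0]
finger_gap: 0.0851
```

Call:
apply_moves --jaw '[0,0,0,0,0,0,0,0]' --pt "0.97 -1 0" --pt "0.97 -1 0" --pt "0.97 -1 0" --pt "0.97 -1 0" --pt "0.97 -1 0" --pt "0.97 -1 0" --pt "0.97 -1 0" --pt "0.97 -1 0" --yaw '[0,0,0,0,0,0,0,0]'

```text
clock: 1.48
eef_pos: [0.3962, -0.1792, 0.2313]
orientation: [-180.0, 0.0, 20.0]
wrist_force: [0.5, -0.1, -0.2]
finger_gap: 0.0861
```

Call:
apply_moves --jaw '[0,0,0,0,0,0]' --pt "0.97 -1 0" --pt "0.97 -1 0" --pt "0.97 -1 0" --pt "0.97 -1 0" --pt "0.5 -0.5 0" --pt "0 0 0" --yaw '[0,0,0,0,0,0]'

```text
clock: 1.98
eef_pos: [0.4481, -0.0635, 0.2312]
orientation: [-180.0, -0.0, 20.2]
wrist_force: [0.6, -0.3, -0.1]
finger_gap: 0.0854
```

Call:
apply_moves --jaw '[0,0,0,0,0,0,0,0]' --pt "0 0 0" --pt "0 0 0" --pt "0 0 0" --pt "0 0 0" --pt "0 0 0" --pt "0 0 0" --pt "0 0 0" --pt "0 0 0" --yaw '[1,1,1,1,1,1,1,1]'

```text
clock: 2.65
eef_pos: [0.4471, -0.0668, 0.2312]
orientation: [180.0, 0.0, -35.4]
wrist_force: [0.3, 0.7, 0.1]
finger_gap: 0.0852
```

Call:
apply_moves --jaw '[0,0,0,0,0]' --pt "0 0 0" --pt "0 0 0" --pt "0 0 0" --pt "0 0 0" --pt "0 0 0" --yaw '[1,1,1,0.5,0]'

```text
clock: 3.07
eef_pos: [0.4472, -0.0667, 0.2312]
orientation: [180.0, 0.0, -59.2]
wrist_force: [0.6, -0.6, 0.5]
finger_gap: 0.0856
```

Run:
```python
from h import *
import pickle
d={}
for n in ['side','wrist']:
    c=capture(n); save(c,n+'1'); d[n]=c
pickle.dump(d,open('d1.pkl','wb'))
print(proj(d['wrist'],np.array([.465,-.03,.119])),proj(d['wrist'],np.array([.465,-.03,.082])))
```

```text
[260.00572182 263.87478026] [266.31019576 246.43731021]
```

View pics/wrist1.png

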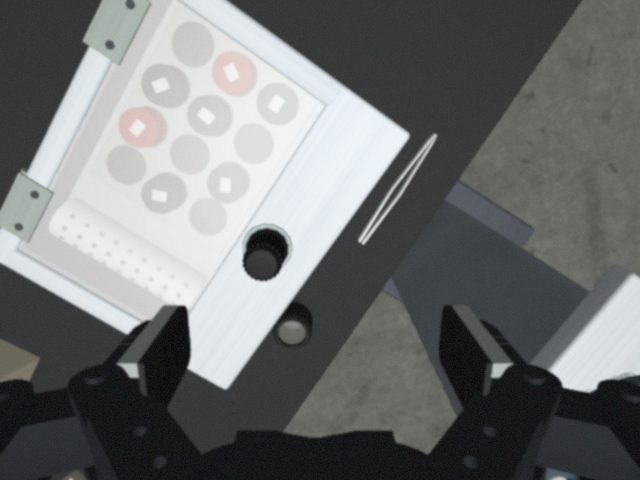

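The wrist view shows the knob top at about (262,263), against a predicted (260,264). The lid's front corners are at about (409,134) and (228,388).

Run:
```python
from h import *
import pickle
c=pickle.load(open('d1.pkl','rb'))['wrist']
k=onz(c,262,263,.119);print(k.round(4), onz(c,267,247,.084).round(4))
a,b=onz(c,409,134,.082),onz(c,228,388,.082);v=b-a;print(a,b,np.degrees(np.arctan2(v[1],v[0]))-90,np.linalg.norm(v))
s=env.read_state();p=s['eef_pos'];psi=np.radians(s['orientation'][2])
for t in (k[:2],np.array([.465,-.0303])):
    e=t-p[:2]
    print('tool x,y mm',1e3*(e@[np.cos(psi),np.sin(psi)]),1e3*(e@[np.sin(psi),-np.cos(psi)]),p,s['orientation'])
```

```text
[ 0.4642 -0.0312  0.119 ] [ 0.4645 -0.0305  0.084 ]
[ 0.42140217 -0.14837018  0.082     ] [0.4334292  0.08982647 0.082     ] -2.8905266578962028 0.238500092161994
tool x,y mm -21.606696940054864 -32.73133745083385 [ 0.44725041 -0.06654403  0.23121787] [ 1.79978016e+02  6.95935538e-03 -5.90263400e+01]
tool x,y mm -21.941055519657898 -33.87133972607901 [ 0.44725041 -0.06654403  0.23121787] [ 1.79978016e+02  6.95935538e-03 -5.90263400e+01]
```

Call:
apply_moves --jaw '[0,0,0,0,0,0]' --pt "-0.55 -0.83 0" --pt "-0.55 -0.83 0" --pt "0 0 1" --pt "0 0 1" --pt "0 0 1" --pt "0 0 0" --yaw '[0,0,0,0,0,0]'

```text
clock: 3.67
eef_pos: [0.4623, -0.0295, 0.1685]
orientation: [179.7, 0.3, -59.0]
wrist_force: [-1.1, 0.3, 0.1]
finger_gap: 0.0852
```

Run:
```python
from h import *
c=capture('wrist');save(c,'wrist2');print(env.read_state()['eef_pos'])
for z in(.119,.082):print(proj(c,np.array([.4645,-.0308,z])))
```

```text
[ 0.46328059 -0.02983073  0.16996909]
[310.11106468 259.69985223]
[310.42418564 237.64090653]
```

View pics/wrist2.png

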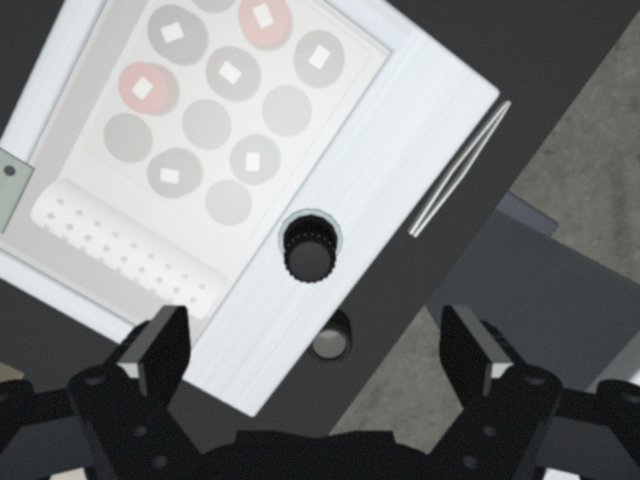

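The knob top is at (310,261), as predicted, and nearly centred between the fingers. I'll descend and close.

Call:
apply_moves --jaw '[0,0,0,0,0,0,0]' --pt "0.07 -0.02 0.8" --pt "0 0 0.8" --pt "0 0 0.8" --pt "0 0 0.8" --pt "0 0 0.6" --pt "0 0 0.25" --pt "0 0 0" --yaw '[0,0,0,0,0,0,0]'

```text
clock: 4.3
eef_pos: [0.466, -0.0314, 0.0903]
orientation: [180.0, 0.0, -59.1]
wrist_force: [0.8, 0.3, -0.5]
finger_gap: 0.0854
```

Call:
apply_moves --jaw '[0.5,0.6,0.65,0.7,0.75,0.8,0.9,1]' --pt "0 0 0" --pt "0 0 0" --pt "0 0 0" --pt "0 0 0" --pt "0 0 0" --pt "0 0 0" --pt "0 0 0" --pt "0 0 0" --yaw '[0,0,0,0,0,0,0,0]' --grip_force 40

```text
clock: 4.97
eef_pos: [0.466, -0.0312, 0.091]
orientation: [-180.0, -0.0, -59.1]
wrist_force: [-0.6, -1.4, 4.5]
finger_gap: 0.0248
```

Call:
apply_moves --jaw '[1,1,1,1]' --pt "0 0 0" --pt "0 0 0" --pt "0 0 0" --pt "0 0 0" --yaw '[0,0,0,0]'

```text
clock: 5.3
eef_pos: [0.4659, -0.0312, 0.091]
orientation: [-180.0, -0.0, -59.1]
wrist_force: [-0.5, -0.5, 4.7]
finger_gap: 0.0244
```

Gripped, with a gap of 24.5 mm. Now the light tug in 1 mm steps.

Call:
apply_moves --jaw '[1,1,1]' --pt "0 0 -0.05" --pt "0 0 0" --pt "0 0 0" --yaw '[0,0,0]'

```text
clock: 5.55
eef_pos: [0.466, -0.0312, 0.0912]
orientation: [-180.0, -0.0, -59.1]
wrist_force: [0.3, -1.2, -2.4]
finger_gap: 0.0248
```

Call:
apply_moves --jaw '[1,1,1]' --pt "0 0 -0.05" --pt "0 0 0" --pt "0 0 0" --yaw '[0,0,0]'

```text
clock: 5.8
eef_pos: [0.466, -0.0312, 0.0922]
orientation: [-180.0, -0.0, -59.1]
wrist_force: [1.2, -2.0, -2.6]
finger_gap: 0.0246
```

Call:
apply_moves --jaw '[1,1,1]' --pt "0 0 -0.05" --pt "0 0 0" --pt "0 0 0" --yaw '[0,0,0]'

```text
clock: 6.05
eef_pos: [0.4662, -0.0313, 0.0933]
orientation: [-180.0, -0.0, -59.1]
wrist_force: [2.6, -1.3, -4.2]
finger_gap: 0.0249
```

Call:
apply_moves --jaw '[1,1,1]' --pt "0 0 -0.03" --pt "0 0 0" --pt "0 0 0" --yaw '[0,0,0]'

```text
clock: 6.3
eef_pos: [0.4663, -0.0313, 0.094]
orientation: [-180.0, -0.0, -59.1]
wrist_force: [2.9, -2.1, -5.1]
finger_gap: 0.0251
```

Call:
apply_moves --jaw '[1,1,1]' --pt "0 0 -0.04" --pt "0 0 0" --pt "0 0 0" --yaw '[0,0,0]'

```text
clock: 6.55
eef_pos: [0.4663, -0.0313, 0.0948]
orientation: [-180.0, -0.1, -59.1]
wrist_force: [3.9, -2.3, -5.5]
finger_gap: 0.0247
```

Call:
apply_moves --jaw '[1,1,1]' --pt "0 0 -0.04" --pt "0 0 0" --pt "0 0 0" --yaw '[0,0,0]'

```text
clock: 6.8
eef_pos: [0.4665, -0.0313, 0.0956]
orientation: [-179.9, -0.1, -59.1]
wrist_force: [4.5, -1.5, -7.5]
finger_gap: 0.0249
```

Ambiguous: the tool has risen 4.6 mm at 7.5 N, and the skewed pinch resists tilt. I'll check by camera whether the lid itself rose.

Run:
```python
from h import *
import pickle
d=pickle.load(open('d0.pkl','rb'))
o=[]
for n,b in(('side',(340,200,430,310)),('scene',(250,235,400,350))):
    c=capture(n);x0,y0,x1,y1=b
    im=np.hstack([cv2.resize(q['image'][y0:y1,x0:x1],None,fx=(4 if n=='side' else 2.6),fy=(4 if n=='side' else 2.6),interpolation=cv2.INTER_CUBIC) for q in (d[n],c)])
    cv2.imwrite('pics/cmp_'+n+'.png',im[:,:,::-1])
    pickle.dump(c,open('tug_'+n+'.pkl','wb'))
```

```text
(no output)
```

View pics/cmp_side.png

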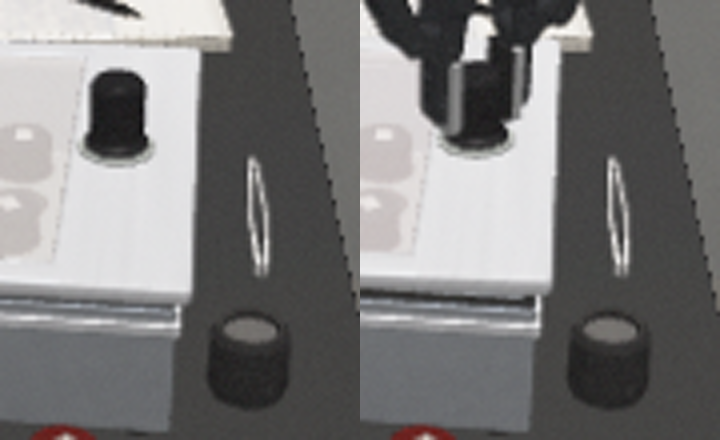

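View pics/cmp_scene.png

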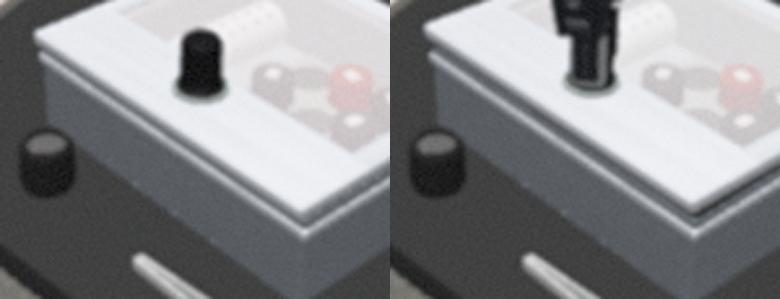

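The lid did follow: the gap under its front edge has opened visibly. 4.6 mm is more than a caught lid should allow, but the skewed pinch muddies the force. I'll set the lid back down, re-pinch along the box's y and tug again lightly for a clean reading.

Call:
apply_moves --jaw '[1,1,1,0.6,0.3,0,0]' --pt "0 0 0.13" --pt "0 0 0.11" --pt "0 0 0" --pt "0 0 0" --pt "0 0 0" --pt "0 0 0" --pt "0 0 0" --yaw '[0,0,0,0,0,0,0]'

```text
clock: 7.48
eef_pos: [0.4648, -0.0305, 0.0906]
orientation: [179.9, 0.1, -59.1]
wrist_force: [0.2, -0.1, 0.4]
finger_gap: 0.0695
```

Call:
apply_moves --jaw '[0,0,0,0,0,0,0,0]' --pt "0 0 0" --pt "0 0 0" --pt "0 0 0" --pt "0 0 0" --pt "0 0 0" --pt "0 0 0" --pt "0 0 0" --pt "0 0 0" --yaw '[0,0,0,-1,-1,-1,-1,-1]'

```text
clock: 8.15
eef_pos: [0.4657, -0.031, 0.0907]
orientation: [-180.0, 0.0, -24.4]
wrist_force: [0.5, -0.2, -0.3]
finger_gap: 0.085
```

Call:
apply_moves --jaw '[0,0,0,0,0]' --pt "0 0 0" --pt "0 0 0" --pt "0 0 0" --pt "0 0 0" --pt "0 0 0" --yaw '[-1,-1,-1,-0.15,0]'

```text
clock: 8.57
eef_pos: [0.4657, -0.031, 0.0907]
orientation: [-180.0, 0.0, -3.2]
wrist_force: [-0.1, 1.1, 0.4]
finger_gap: 0.0852
```

Call:
apply_moves --jaw '[0.5,0.6,0.7,0.8,0.9,1,1,1]' --pt "-0.05 0 -0.04" --pt "0 0 0" --pt "0 0 0" --pt "0 0 0" --pt "0 0 0" --pt "0 0 0" --pt "0 0 0" --pt "0 0 0" --yaw '[0,0,0,0,0,0,0,0]' --grip_force 35

```text
clock: 9.23
eef_pos: [0.4648, -0.0303, 0.0918]
orientation: [-179.9, -0.0, -3.1]
wrist_force: [1.2, 5.6, 4.8]
finger_gap: 0.0252
```

Call:
apply_moves --jaw '[1,1,1]' --pt "0 0 -0.05" --pt "0 0 0" --pt "0 0 0" --yaw '[0,0,0]'

```text
clock: 9.48
eef_pos: [0.4648, -0.0303, 0.0922]
orientation: [-179.9, 0.0, -3.1]
wrist_force: [1.9, 5.1, -4.0]
finger_gap: 0.0247
```

Call:
apply_moves --jaw '[1,1,1]' --pt "0.01 0 -0.05" --pt "0 0 0" --pt "0 0 0" --yaw '[0,0,0]'

```text
clock: 9.73
eef_pos: [0.465, -0.0303, 0.093]
orientation: [-179.9, 0.0, -3.1]
wrist_force: [2.0, 5.1, -4.0]
finger_gap: 0.025
```

Call:
apply_moves --jaw '[1,1,1]' --pt "0.01 0 -0.05" --pt "0 0 0" --pt "0 0 0" --yaw '[0,0,0]'

```text
clock: 9.98
eef_pos: [0.4651, -0.0303, 0.0939]
orientation: [-179.9, 0.0, -3.1]
wrist_force: [3.1, 4.6, -4.2]
finger_gap: 0.0246
```

Call:
apply_moves --jaw '[1,1,1]' --pt "0.01 0 -0.05" --pt "0 0 0" --pt "0 0 0" --yaw '[0,0,0]'

```text
clock: 10.23
eef_pos: [0.4653, -0.0303, 0.0949]
orientation: [-179.9, 0.0, -3.1]
wrist_force: [1.7, 4.3, -4.2]
finger_gap: 0.025
```

Call:
apply_moves --jaw '[1,1,1]' --pt "0.01 -0.04 -0.05" --pt "0 0 0" --pt "0 0 0" --yaw '[0,0,0]'

```text
clock: 10.48
eef_pos: [0.4655, -0.0302, 0.0961]
orientation: [-180.0, 0.0, -3.0]
wrist_force: [1.8, 1.4, -5.8]
finger_gap: 0.0245
```

Call:
apply_moves --jaw '[1,1,1]' --pt "0.01 0 -0.05" --pt "0 0 0" --pt "0 0 0" --yaw '[0,0,0]'

```text
clock: 10.73
eef_pos: [0.4658, -0.0302, 0.0974]
orientation: [-180.0, 0.0, -3.1]
wrist_force: [1.8, 2.8, -4.5]
finger_gap: 0.0251
```

Call:
apply_moves --jaw '[1,1,1]' --pt "0.01 0 -0.05" --pt "0 0 0" --pt "0 0 0" --yaw '[0,0,0]'

```text
clock: 10.98
eef_pos: [0.4661, -0.0303, 0.0986]
orientation: [-180.0, -0.0, -3.0]
wrist_force: [1.7, 2.5, -4.9]
finger_gap: 0.0247
```

The force stays flat at 4–5 N over a rise of about 7 mm, so it looks free. I'll check that the lid is following and the fingers aren't slipping up the knob.

Run:
```python
from h import *
import pickle
d=pickle.load(open('d0.pkl','rb'))
n='side';b=(340,200,430,310);c=capture(n);x0,y0,x1,y1=b
im=np.hstack([cv2.resize(q['image'][y0:y1,x0:x1],None,fx=4,fy=4,interpolation=cv2.INTER_CUBIC) for q in (d[n],c)])
cv2.imwrite('pics/cmp2.png',im[:,:,::-1])
# arc plan: theta from current
r,a0=np.hypot(.171,.034),np.arctan2(.034,.171)
h=np.array([.4647+.171,.072])
def P(t): return np.array([-r*np.cos(a0+t),r*np.sin(a0+t)])
z0=.0068;t0=np.arcsin((.034+z0)/r)-a0
print('t0',t0)
ts=np.linspace(t0,.75,9);pp=np.array([P(t) for t in ts])
print((np.diff(pp,axis=0)/.02).round(3).tolist(), (pp[-1]-P(0)).round(4),(pp[-1]-pp[0]).round(4))
```

```text
t0 0.03993522445531966
[[0.214, 0.743], [0.279, 0.721], [0.342, 0.694], [0.402, 0.661], [0.459, 0.622], [0.513, 0.579], [0.562, 0.532], [0.607, 0.48]] [0.0691 0.1074] [0.0676 0.1006]
```

View pics/cmp2.png

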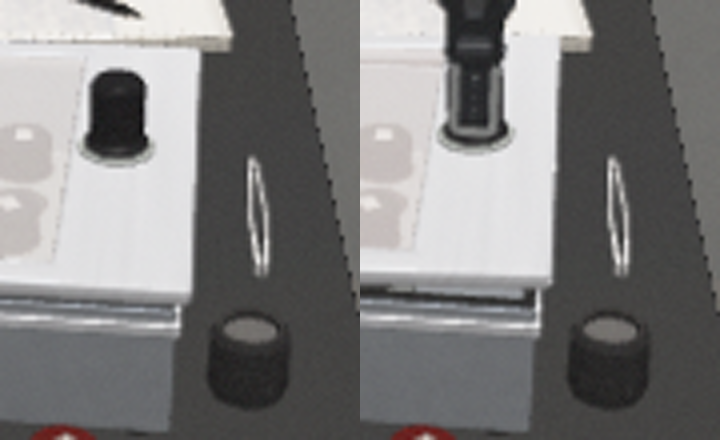

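The front gap has opened to about 7 mm with the knob still seated between the fingers. The lid is free, so no turn is needed. I'll follow the arc in steps.

Call:
apply_moves --jaw '[1,1,1,1,1,1,1,1]' --pt "0.05 0 -0.185" --pt "0.05 0 -0.185" --pt "0.055 0 -0.185" --pt "0.06 0 -0.185" --pt "0.065 0 -0.18" --pt "0.07 0 -0.18" --pt "0.07 0 -0.18" --pt "0.075 0 -0.18" --yaw '[0,0,0,0,0,0,0,0]'

```text
clock: 11.7
eef_pos: [0.4757, -0.0308, 0.128]
orientation: [-180.0, 0.0, -3.0]
wrist_force: [2.5, 1.9, -5.3]
finger_gap: 0.0249
```

Call:
apply_moves --jaw '[1,1,1,1,1,1,1,1]' --pt "0.08 0 -0.175" --pt "0.085 0 -0.175" --pt "0.085 0 -0.175" --pt "0.09 0 -0.17" --pt "0.095 0 -0.17" --pt "0.1 0 -0.165" --pt "0.1 0 -0.165" --pt "0.105 0 -0.16" --yaw '[0,0,0,0,0,0,0,0]'

```text
clock: 12.37
eef_pos: [0.4904, -0.0316, 0.155]
orientation: [180.0, 0.1, -3.0]
wrist_force: [-0.7, -0.0, -4.8]
finger_gap: 0.0245
```

Forces remain low and the positions fit the arc. Continuing.

Call:
apply_moves --jaw '[1,1,1,1,1,1,1,1]' --pt "0.11 0 -0.16" --pt "0.115 0 -0.155" --pt "0.115 0 -0.155" --pt "0.12 0 -0.15" --pt "0.125 0 -0.15" --pt "0.13 0 -0.145" --pt "0.13 0 -0.145" --pt "0.13 0 -0.14" --yaw '[0,0,0,0,0,0,0,0]'

```text
clock: 13.03
eef_pos: [0.5103, -0.0327, 0.1791]
orientation: [180.0, 0.0, -3.0]
wrist_force: [-0.3, -0.9, -6.3]
finger_gap: 0.0251
```

Call:
apply_moves --jaw '[1,1,1,1,1,1,1,1]' --pt "0.135 0 -0.135" --pt "0.14 0 -0.135" --pt "0.14 0 -0.13" --pt "0.145 0 -0.13" --pt "0.15 0 -0.125" --pt "0.15 0 -0.12" --pt "0.15 0 -0.12" --pt "0.15 0 -0.115" --yaw '[0,0,0,0,0,0,0,0]'

```text
clock: 13.7
eef_pos: [0.5338, -0.034, 0.1992]
orientation: [180.0, -0.0, -3.0]
wrist_force: [-1.3, -0.0, -4.4]
finger_gap: 0.0244
```

Call:
apply_moves --jaw '[1,1,1,1]' --pt "0 0 0" --pt "0 0 0" --pt "0 0 0" --pt "0 0 0" --yaw '[0,0,0,0]'

```text
clock: 14.03
eef_pos: [0.5336, -0.034, 0.199]
orientation: [180.0, -0.0, -3.0]
wrist_force: [-0.1, -2.3, -5.2]
finger_gap: 0.0245
```

Run:
```python
from h import *
for n in('side','scene'):
    c=capture(n);save(c,n+'9')
s=env.read_state();print(s['eef_pos'],s['wrist_force'],s['ft_torque'],s['finger_gap'],s['clock'])
```

```text
[ 0.53359334 -0.03401938  0.19898923] [-0.90991207 -0.99535171 -4.70742399] [-0.19190316  0.13958275  0.03917908] 0.024573949624561536 14.1333
```

View pics/side9.png

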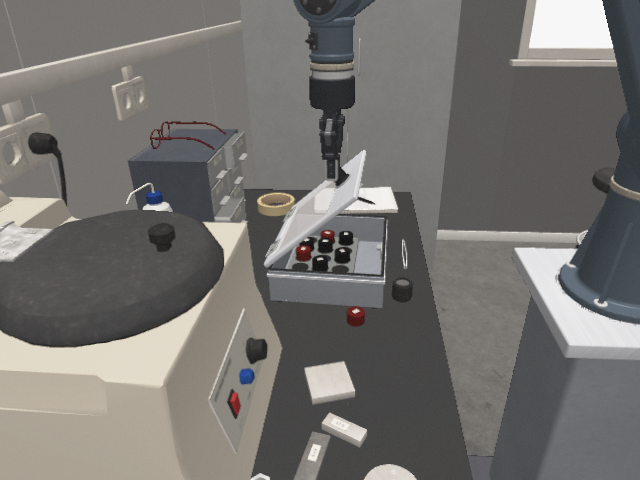

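View pics/scene9.png

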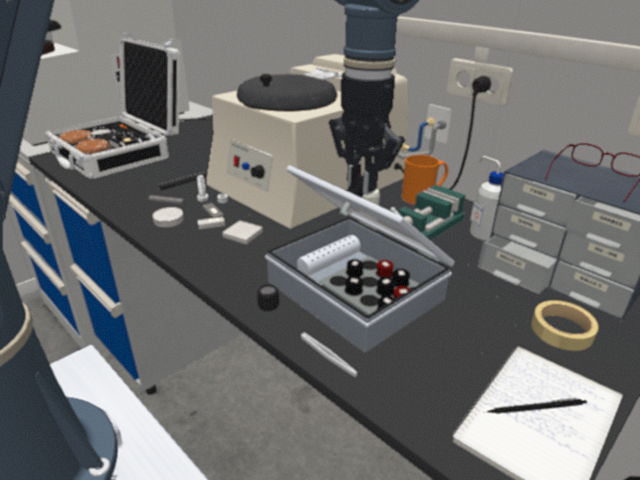

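The lid stands open and is held. In the side view its front corner is at about (365,153) and its rear corner at about (266,264). The loupe, mount and tweezers haven't moved. I'll check the lid angle from the pixels.

Run:
```python
from h import *
import pickle
D=pickle.load(open('d0.pkl','rb'))['side']
yw=np.radians(-2.8);n=np.array([-np.sin(yw),np.cos(yw),0]);ex=np.array([np.cos(yw),np.sin(yw),0])
p0=np.array([.5288,-.034,0])+.12*n
def hit(u,v,sgn=1):
    q=np.array([.5288,-.034,0])+sgn*.12*n
    o,r=ray(D,u,v);X=o+r*((q-o)@n)/(r@n);return np.array([(X-p0)@ex,X[2]])
a,b=hit(365,153,-1),hit(266,264)
print(b,[ (s,hit(365,153,s),np.arctan2(hit(365,153,s)[1]-.08,.103-hit(365,153,s)[0])) for s in(1,-1)])
s=env.read_state();g=s['eef_pos']
# arc estimate from tool displacement: z rise & x move since shut (.4648,.0918)
r,a0=np.hypot(.171,.034),np.arctan2(.034,.171)
dz=g[2]-.0918;dx=g[0]-.4648
print('arc z',np.arcsin((.034+dz)/r)-a0,'arc x',np.arccos((.171-dx)/r)-a0)
```

```text
[0.10644357 0.08247643] [(1, array([-0.05734237,  0.28301923]), np.float64(0.902312644765023)), (-1, array([-0.04631313,  0.20754472]), np.float64(0.7069329148320678))]
arc z 0.7475672308163455 arc x 0.7481351423893268
```

```bash
python3 -c "
from plant import env
print(env.sign_off())"
```

```text
the job is handed in; nothing more can be done
None
```

The lid is being held open at about halfway, and I handed the job in at about 14 s with the gripper still pinching the knob.

- **Tug:** The first light tug, with a skewed pinch, was ambiguous. It reached 7.5 N over 4.6 mm, although the camera showed the lid rising. I set the lid back down, pinched along the box's y and tugged again. The force stayed flat at 4–6 N over 7 mm and the camera showed the gap opening, so the lid was free. I therefore did not turn the knob.
- **Lift:** I raised the lid along the hinge arc, and the vertical pull on the wrist stayed at 4–6 N.
- **Lid angle:** The tool's travel along the arc gives 0.75 rad. A rough reading from one side-camera corner gave 0.71 rad, which disagrees slightly but is still near halfway. Read as the near corner, that same point would give 0.90 rad; I took it as the far one.
- **Last checks:** The grip held at a 24.5 mm gap with 35 N, and the load was about 5 N. By eye in the last pictures, the loupe, spare mount and tweezers were where they started. I could not check the second after hand-in.

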